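# Pack the restored brass fittings and bolt the case shut

## Robot

A 6-joint arm with a two-finger parallel gripper is mounted at the origin on the work surface. World frame = base frame: x ahead of the robot, y to its left, z up, the work surface at z = 0. Lengths are in m, angles in degrees, forces in N, time in s.
With the tool pointing down it reaches from about 0.35 to 0.875 m from the base axis. Payload 4.2 kg.
Tool frame: the origin (TCP) lies on the centre line of the jaws, within the pads' length; the fingertips stand r.tip_extent ahead of it and the grasp point (between the pads) lies 11 mm behind it (r.tip_extent is the distance from the TCP to the fingertips, in m); z points along the fingers, y is the line along which they close (so a half turn about z gives the same grasp; the last joint's range is limited). The gripper opens to 87 mm and grips with 3 to 60 N. Pads are 19 mm wide; open, the fingers measure 117 mm over their backs; the gripper's body (75 mm by 190 mm) begins 51 mm behind the grasp point.
Start: joints at [-60.355, 22.042, 0.453, 0, -68.411, -14.817], TCP at [0.16, -0.604, 0.231] pointing down, gripper open.
Joint ranges: [-179.83, 179.83], [-69.29, 118.12], [-61.27, 80.66], [-181.25, 117.63], [-171.15, -9.14], [-177.46, 177.46]. Speed limits (degrees/s): [159.86, 159.86, 180, 180, 180, 180].

## Interface

Orientations are given as a 3x3 rotation matrix whose columns are the frame's x, y, z axes.
In Python, from station import r gives the robot as it stands.
- The arm moves only by the shell command python3 -m jog 'ROWS'. ROWS is text: rows parted by semicolons, each of 5 numbers parted by spaces: the opening, from 0 (shut) to 1 (fully open), then the shift along the world's x, y, z in mm, then the turn about the world's z in degrees. In form: hand dx dy dz roll; .... A call has 1 to 5 rows; each row shifts and turns the commanded pose from where the row before left it; what a row does not reach is not made up. A row lasts 1/8 s, in which the tool goes at most 62.5 mm and 10.7 degrees, less where a joint would pass 70% of its speed; a pose out of reach is approached as far as the arm can. A call is refused whole if a number of a shift passes 62.5 or a number of a turn 10.7, either way. A call with a gripper value outside its range is refused whole. The fingers move at their own pace and stop on an object; the grip force is fixed at half the most. Time passes only in rows, so rows that do not move let the fingers close. It gives the time, the measured TCP pose, the force, the opening and the grip force at its end, in the units of the state.
- r.sense(): the state, without advancing time (a new reading comes with each control period).
- r.capture(name): name is "scene" or "top" or "wrist"; returns a dict with "pixels" (480x640x3 uint8, red, green, blue), "fovy" (degrees; the focal length in pixels is half the picture's height over the tangent of half this angle, whatever the lens; pixels are square), "cx", "cy" (the principal point, pixels), "k1" (the pictures are not rectified: a ray, as slopes to the right and down, at radius r is drawn at 1 + k1 r^2 times it, then the intrinsics apply), "origin" and "orientation" of the camera in the world; the wrist camera has in their place "T_tool_cam" (4x4, takes a point from camera to tool coordinates, whose origin is the TCP and whose axes are the flange's). Camera axes: x right, y down, z forward; pixel columns grow to the right and rows downward; lengths in m; the calibration is good to about 2 mm. A picture is of the moment at which its call begins: read the wrist's pose just before it. There is no depth.
- r.finish_job(): hands the job in; it is judged then, once.
The state is a dict: "time_s": time; "joints": joint angles; "joint_velocities": joint speeds; "effort": joint torques, N m; "tcp_pos": TCP position; "ee_rot": TCP orientation; "wrist_force": force on the tool from outside, world axes, zero at the start; "moment": the same for the moment, N m; "gripper_width": opening from 0.0 (shut) to 1.0 (fully open); "gripper_force": force on a finger pad.
Only numpy, scipy, OpenCV 4.12 (cv2) and the standard library are available. Lean on these libraries where they do the work, as an engineer would, in place of code of your own. Each camera call takes 0.05 s, during which the arm holds its last target. There are 200 camera calls.

## Task

Pack the restored brass for the customer: put every brass drawer pull in the wide bay of the green case and every brass knob in its narrow bay. Then swing the lid down until it is fully shut, and only after that turn both black bolt knobs on the lid clockwise to their end stops. Leave the glue jar, the screwdriver and the pliers where they are.

Things in the scene. Friction and masses are not known exactly. Their poses are not given: they have to be found in the camera images.
- case: green steel transport case, fixed to the table: open box 166 mm (x) by 280 mm (y) by 64 mm high, walls and floor 6 mm. A wooden divider 6 mm thick and 50 mm tall at y = +29 mm splits it into a wide bay (y -134 to +26 mm) and a narrow bay (y +32 to +134 mm), both 154 mm long in x and 58 mm deep. Origin: centre of the underside; x away from the robot towards the lid's hinge, y to the left, z up
- wide_bay (a point): centre of the wide bay's inner floor (bay 154 x 160 mm): for the drawer pulls
- narrow_bay (a point): centre of the narrow bay's inner floor (bay 154 x 102 mm): for the knobs
- lid (a joint): green lid of the case, 166 x 280 x 8 mm, hinged along the case's far top edge. Joint in rad: 0 is fully shut and level, 1.57 upright, starts 1.6 to 1.85 (leaning a little away from the robot), at most 1.95. Its stiff hinge (0.6 N m) holds it wherever it is left; a push of about 5 to 10 N near its free edge moves it
- lid_hinge (a point): middle of the lid's hinge line, on the lid's inner face: 83 mm beyond the case's centre and 64.5 mm above its underside
- lid_edge (a point): middle of the lid's free edge, on its outer face (166 mm from the hinge)
- bolt_left (a joint): left black bolt knob, captive in the lid (left is the case's +y side): 52 mm across with a bar grip 49 x 14 mm, 32 mm tall. Joint in rad: turn clockwise seen from above the shut lid, from 0 (bar along the case's x) to its end stop at 3.0 (tight). Starts at 0 to 0.5, so it needs more than one grasp; stays where left; friction 0.08 N m
- bolt_right (a joint): right black bolt knob, captive in the lid (left is the case's +y side): 52 mm across with a bar grip 49 x 14 mm, 32 mm tall. Joint in rad: turn clockwise seen from above the shut lid, from 0 (bar along the case's x) to its end stop at 3.0 (tight). Starts at 0 to 0.5, so it needs more than one grasp; stays where left; friction 0.08 N m
- bolt_left_grip (a point): point on the left bolt knob's axis at the height to grip: 120 mm from the hinge line, +95 mm in the case's y, 45 mm above the lid's inner face (the bar grip reaches from 25 mm below to 7 mm above this point)
- bolt_right_grip (a point): point on the right bolt knob's axis at the height to grip: 120 mm from the hinge line, -95 mm in the case's y, 45 mm above the lid's inner face (the bar grip reaches from 25 mm below to 7 mm above this point)
- pull1: brass drawer pull, loose (may be absent): flat back plate 110 x 40 x 6 mm with a raised bow on top, 60 mm long over its posts and 12 mm wide, its grip bar from 24 to 36 mm above the underside. Origin: centre of the plate's underside; x along the plate and bow, y across the bow (pinch it here), z up out of the plate. About 0.18 kg. Goes into the wide bay
- pull2: brass drawer pull, loose (may be absent): flat back plate 110 x 40 x 6 mm with a raised bow on top, 60 mm long over its posts and 12 mm wide, its grip bar from 24 to 36 mm above the underside. Origin: centre of the plate's underside; x along the plate and bow, y across the bow (pinch it here), z up out of the plate. About 0.18 kg. Goes into the wide bay
- pull3: brass drawer pull, loose (may be absent): flat back plate 110 x 40 x 6 mm with a raised bow on top, 60 mm long over its posts and 12 mm wide, its grip bar from 24 to 36 mm above the underside. Origin: centre of the plate's underside; x along the plate and bow, y across the bow (pinch it here), z up out of the plate. About 0.18 kg. Goes into the wide bay
- knob1: brass door knob on a square back plate, loose (may be absent): plate 52 x 52 x 8 mm, stem 18 mm diameter, round head 30 mm diameter from 22 to 42 mm above the underside. Origin: centre of the plate's underside; z along the stem towards the head. About 0.16 kg. Goes into the narrow bay
- knob2: brass door knob on a square back plate, loose (may be absent): plate 52 x 52 x 8 mm, stem 18 mm diameter, round head 30 mm diameter from 22 to 42 mm above the underside. Origin: centre of the plate's underside; z along the stem towards the head. About 0.16 kg. Goes into the narrow bay
- glue_jar: bystander: upright jar of glue with a yellow cap, 60 mm diameter, 75 mm tall; origin at the centre of its underside
- screwdriver: bystander: wood-handled screwdriver 200 mm long, lying behind the case; origin at the middle, underneath
- pliers: bystander: red-handled pliers about 170 mm long, lying on the right; origin about the middle, underneath
Mind the look-alikes: they are no part of the job. What is shaped like the pull1 but red is not meant. What is shaped like the pull3 but orange is not meant.

How it is judged (in metres and radians):
On the way, in this order (a step that is already met when the one before it is completed fails the run):
1. every fitting present lies in its bay while the lid is still open (x of pull1 in the frame of case between -0.08 and 0.08 m and y of pull1 in the frame of case between -0.137 and 0.029 m and z of pull1 in the frame of case between 0 and 0.055 m and linear speed of each of pull1, pull2, pull3, knob1, knob2 below 0.03 m/s and x of pull2 in the frame of case between -0.08 and 0.08 m and y of pull2 in the frame of case between -0.137 and 0.029 m and z of pull2 in the frame of case between 0 and 0.055 m and x of pull3 in the frame of case between -0.08 and 0.08 m and y of pull3 in the frame of case between -0.137 and 0.029 m and z of pull3 in the frame of case between 0 and 0.055 m and x of knob1 in the frame of case between -0.08 and 0.08 m and y of knob1 in the frame of case between 0.029 and 0.137 m and z of knob1 in the frame of case between 0 and 0.055 m and x of knob2 in the frame of case between -0.08 and 0.08 m and y of knob2 in the frame of case between 0.029 and 0.137 m and z of knob2 in the frame of case between 0 and 0.055 m and value of joint lid above 0.6 rad), for 0.2 s.
2. the lid is fully shut (value of joint lid below 0.04 rad), for 0.2 s.
3. both bolt knobs are at their end stops (value of joint each of bolt_left, bolt_right above 2.88 rad and value of joint lid below 0.05 rad), for 0.2 s.
At the end, for the whole second after the job is handed in: Every drawer pull present lies in the wide bay and every knob present in the narrow bay, at rest (under 0.03 m/s), the lid is shut (within 0.05 rad), and both bolt knobs are turned to within 0.12 rad of their end stops (all of step 3 and x of pull1 in the frame of case between -0.08 and 0.08 m and y of pull1 in the frame of case between -0.137 and 0.029 m and z of pull1 in the frame of case between 0 and 0.055 m and linear speed of each of pull1, pull2, pull3, knob1, knob2 below 0.03 m/s and x of pull2 in the frame of case between -0.08 and 0.08 m and y of pull2 in the frame of case between -0.137 and 0.029 m and z of pull2 in the frame of case between 0 and 0.055 m and x of pull3 in the frame of case between -0.08 and 0.08 m and y of pull3 in the frame of case between -0.137 and 0.029 m and z of pull3 in the frame of case between 0 and 0.055 m and x of knob1 in the frame of case between -0.08 and 0.08 m and y of knob1 in the frame of case between 0.029 and 0.137 m and z of knob1 in the frame of case between 0 and 0.055 m and x of knob2 in the frame of case between -0.08 and 0.08 m and y of knob2 in the frame of case between 0.029 and 0.137 m and z of knob2 in the frame of case between 0 and 0.055 m); the robot touches nothing.
It fails at once if the glue jar is moved more than 40 mm (distance of glue_jar from where it was at the start of the episode above 0.04 m).
It fails at once if the screwdriver is moved more than 40 mm (distance of screwdriver from where it was at the start of the episode above 0.04 m).
It fails at once if the pliers is moved more than 40 mm (distance of pliers from where it was at the start of the episode above 0.04 m).
Of pull1, pull2, pull3, knob1, knob2 only 3 to 5 are there at a start; the rules pass over those that are not, and their reading is None.
At some moment in a run one of pull1, pull2, pull3, knob1, knob2 may be knocked a few centimetres aside while the robot is not near it.
Once in a run the grip may slacken for a moment while it holds something.
It also fails if it takes over 210 s, if anything falls off the work surface, if the arm or the gripper's body presses on something with over 40 N, if the wrist force passes 120 N, or if a joint passes its speed limit or range.

## Working session

There is one attempt and no reset: what is moved stays moved. The work goes in short steps, Python scripts to look and compute and a shell command to move; the robot and the scene stay as the last step left them, time stands still between calls to the robot, and variables do not carry over. Pictures are saved under pics/ and viewed, at most 14 in all, crops included, and the job is handed in when it is done.

```bash
mkdir -p pics; ls; cat > h.py <<'E'
import numpy as np, cv2
from station import r
def cam(name):
    s=r.sense(); c=r.capture(name)
    if 'origin' in c: o=np.array(c['origin']);R=np.array(c['orientation'])
    else:
        T=np.array(c['T_tool_cam']);Rt=np.array(s['ee_rot']);o=np.array(s['tcp_pos'])+Rt@T[:3,3];R=Rt@T[:3,:3]
    c['o']=o;c['R']=R;c['f']=240/np.tan(np.radians(c['fovy'])/2);return c
def ray(c,u,v):
    q=np.array([(u-c['cx'])/c['f'],(v-c['cy'])/c['f']]);p=q.copy()
    for _ in range(20): p=q/(1+c['k1']*(p@p))
    return c['R']@np.array([p[0],p[1],1])
def onz(c,u,v,z):
    d=ray(c,u,v);return c['o']+d*(z-c['o'][2])/d[2]
def proj(c,P):
    p=c['R'].T@(np.array(P)-c['o']);p=p[:2]/p[2];p=p*(1+c['k1']*(p@p));return p*c['f']+[c['cx'],c['cy']]
def save(c,n,box=None,k=1):
    im=cv2.cvtColor(c['pixels'],cv2.COLOR_RGB2BGR)
    if box: im=im[box[1]:box[3],box[0]:box[2]]
    cv2.imwrite('pics/'+n,cv2.resize(im,None,fx=k,fy=k,interpolation=cv2.INTER_CUBIC))
E
python3 - <<'E'
from h import *
for n in('top','scene'):
    c=cam(n);save(c,n+'0.png');print(n,c['o'],c['R'].round(3).tolist(),c['f'],c['k1'])
print(r.sense(),r.tip_extent)
E
```

```text
pics
top [ 0.36632393 -0.10140815  1.04580526] [[0.01, -0.99, 0.142], [-1.0, -0.009, 0.005], [-0.004, -0.142, -0.99]] 435.91168467944874 0.028752897139807634
scene [ 0.95254534 -0.53998275  0.8324011 ] [[0.699, 0.541, -0.467], [0.715, -0.524, 0.463], [0.006, -0.658, -0.753]] 487.04492660766437 -0.08683757643142273
{'time_s': 0.1, 'joints': array([-6.03555756e+01,  2.20878741e+01,  3.86786398e-01, -2.34693703e-02,
       -6.84125415e+01, -1.48152196e+01]), 'joint_velocities': array([ 0.0474918 ,  0.01167476,  0.17681335,  0.08582172, -0.03401077,
       -0.1375123 ]), 'effort': array([ 7.09569031e-04, -3.91690671e+01,  1.87934035e+01,  4.23193216e+00,
        1.34343302e-02, -7.19355148e-05]), 'tcp_pos': array([ 0.15981802, -0.60367251,  0.22955216]), 'ee_rot': array([[-9.66731669e-01, -2.55791825e-01, -6.49876857e-04],
       [-2.55792613e-01,  9.66729788e-01,  1.91199186e-03],
       [ 1.39183428e-04,  2.01461678e-03, -9.99997961e-01]]), 'wrist_force': array([ 0.68504328,  0.56153968, -0.10035443]), 'moment': array([-0.04556359, -0.03092814,  0.01247176]), 'gripper_force': 0.0, 'gripper_width': 0.9992702878991542} 0.008
```

View pics/top0.png

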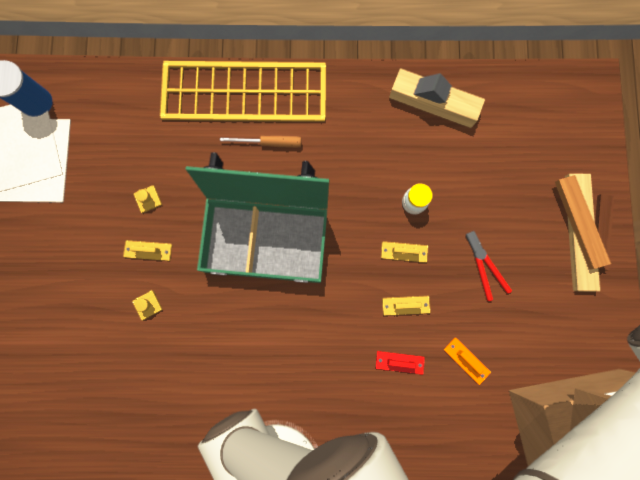

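View pics/scene0.png

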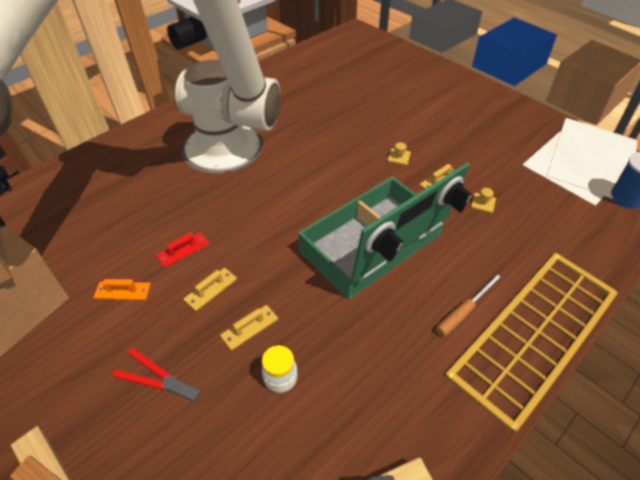

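Top view: three brass pulls at (148,250), (405,252) and (406,305), and brass knobs at (147,198) and (147,305). The red (400,363) and orange (467,361) pulls are look-alikes, because their colour is wrong. The jar is at (417,198), close to one pull. The case is at (263,240) with its lid leaning back.

```bash
cat > meas.py <<'E'
from h import *
def brass(c,z=0.006):
    hsv=cv2.cvtColor(c['pixels'],cv2.COLOR_RGB2HSV)
    m=cv2.inRange(hsv,(18,120,90),(29,255,255));out=[]
    m=cv2.morphologyEx(m,cv2.MORPH_CLOSE,np.ones((3,3)))
    for k in cv2.findContours(m,cv2.RETR_EXTERNAL,cv2.CHAIN_APPROX_NONE)[0]:
        if cv2.contourArea(k)<250: continue
        P=np.array([onz(c,u,v,z)[:2] for u,v in k[:,0,:]]).astype(np.float32)
        (x,y),(w,h),a=cv2.minAreaRect(P*1000)
        if max(w,h)>150: continue
        if w<h: a+=90
        out.append((k[:,0].mean(0).round(),round(x),round(y),round(max(w,h)),round(min(w,h)),round((a+90)%180-90,1)))
    return out
if __name__=='__main__':
    c=cam('top')
    for o in brass(c): print(*o)
    hsv=cv2.cvtColor(c['pixels'],cv2.COLOR_RGB2HSV)
    g=cv2.inRange(hsv,(60,100,30),(90,255,255));k=max(cv2.findContours(g,cv2.RETR_EXTERNAL,cv2.CHAIN_APPROX_NONE)[0],key=cv2.contourArea)
    print(cv2.approxPolyDP(k,4,True)[:,0].tolist())
    for u,v in cv2.approxPolyDP(k,4,True)[:,0]: print(u,v,(onz(c,u,v,.064)*1000).round())
    im=c['pixels']
    a=cv2.resize(im[170:330,110:190],None,fx=3.4,fy=3.4);b=cv2.resize(im[170:330,190:345],None,fx=3.4,fy=3.4)
    d=cv2.resize(im[170:330,370:440],None,fx=3.4,fy=3.4) if 0 else im
    A=np.hstack([im[175:385,115:335],im[175:385,370:500]])
    cv2.imwrite('pics/crop1.png',cv2.cvtColor(cv2.resize(A,(800,480),interpolation=cv2.INTER_CUBIC),cv2.COLOR_RGB2BGR))
E
python3 meas.py
```

```text
[468. 362.] 245 -437 109 37 45.7
[406. 305.] 370 -299 112 41 -86.6
[147. 305.] 365 311 55 54 29.6
[404. 252.] 497 -297 111 43 84.7
[147. 250.] 495 319 112 42 86.1
[147. 199.] 622 327 56 54 25.0
[420. 195.] 638 -338 59 58 -89.6
[[187, 167], [208, 197], [325, 207], [325, 179]]
187 167 [684. 216.  64.]
208 197 [612. 164.  64.]
325 207 [ 591. -106.   64.]
325 179 [ 658. -106.   64.]
```

View pics/crop1.png

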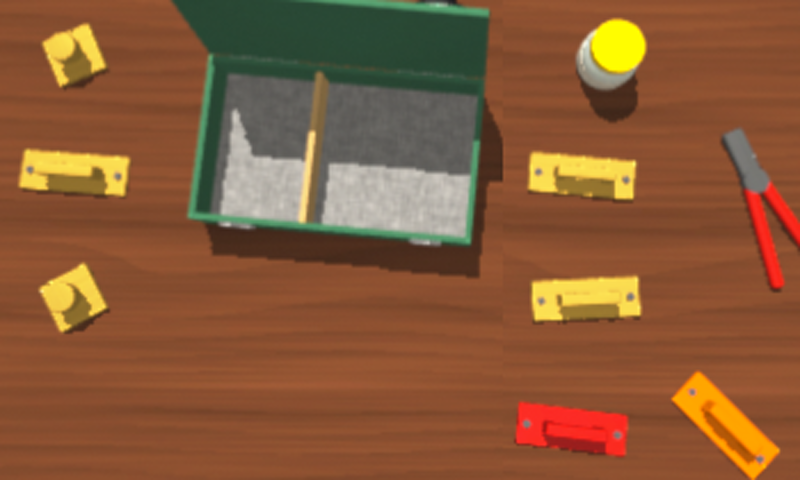

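The crop confirms it: bright yellow brass for the three pulls and two knobs. The red and orange pulls stay out. Next I compute the case frame and take a wrist-independent second view for the pulls.

```bash
python3 - <<'E'
from h import *
c=cam('top')
L=onz(c,197.2,269.9,.064)[:2];R=onz(c,321,281.3,.064)[:2];H=onz(c,206.9,199,.064)[:2]
print(L,R,np.linalg.norm(L-R),H,np.linalg.norm(H-L))
ey=(L-R)/np.linalg.norm(L-R);ex=np.array([ey[1],-ey[0]]);C=(L+R)/2+.083*ex
print('yaw',np.degrees(np.arctan2(ex[1],ex[0])),'C',C)
for n,p in dict(pa=(0,-.100),pb=(0,-.052),pc=(0,-.004),k1=(-.038,.083),k2=(.038,.083)).items(): print(n,(1000*(C+p[0]*ex+p[1]*ey)).round())
print('jar',onz(c,420,195,.075))
s=cam('scene')
from meas import brass
for o in brass(s): print(*o)
E
python3 -m jog '1 60 60 0 10.6;1 60 60 0 10.6;1 60 60 0 10.6'
python3 -c "from h import *;s=r.sense();print(s['joints'],s['ee_rot'])"
```

```text
[0.44386376 0.18051053] [ 0.42067496 -0.09859942] 0.28007157968323715 [0.60773346 0.16629767] 0.16448490388762904
yaw -4.749296933549997 C [0.51498438 0.03408349]
pa [507. -66.]
pb [511. -18.]
pc [515.  30.]
k1 [484. 120.]
k2 [560. 114.]
jar [ 0.6186206  -0.32248035  0.075     ]
[410. 472.] 895 -291 59 36 67.3
[ 37. 452.] 453 -724 102 45 0.0
[278. 360.] 592 -307 62 62 4.7
[248. 327.] 497 -301 110 46 85.6
[209. 288.] 368 -302 111 50 -86.7
[484. 200.] 618 336 86 54 -66.9
[399. 154.] 359 321 88 54 -61.2
time_s: 0.62
tcp_pos: [0.2935, -0.4703, 0.2305]
ee_rot: [[-0.683, -0.731, 0.0], [-0.731, 0.683, -0.0], [-0.0, -0.0, -1.0]]
wrist_force: [0.3, -0.8, 0.4]
gripper_width: 1.0
gripper_force: 0.0
[-4.12771409e+01  1.51714316e+01 -9.61868223e+00 -5.43732332e-04
 -6.51989313e+01 -1.78933825e+00] [[-6.82849383e-01 -7.30559168e-01  1.49373999e-04]
 [-7.30559183e-01  6.82849372e-01 -1.19659841e-04]
 [-1.45813478e-05 -1.90836196e-04 -9.99999982e-01]]
```

```bash
python3 -m jog '1 60 60 0 10.6;1 60 40 0 10.6;1 30 20 0 10.6;1 0 0 0 7;1 0 0 0 0' >/dev/null; python3 -m jog '1 0 0 0 0;1 0 0 0 0'
```

```text
time_s: 1.5
tcp_pos: [0.4183, -0.3731, 0.2306]
ee_rot: [[-0.082, -0.997, 0.0], [-0.997, 0.082, -0.0], [0.0, -0.0, -1.0]]
wrist_force: [0.7, 0.3, 0.2]
gripper_width: 1.001
gripper_force: 0.0
```

```bash
python3 -m jog '1 40 37 0 0;1 39 37 0 0;1 0 0 -40 0;1 0 0 -40 0;1 0 0 0 0' ; python3 -m jog '1 0 0 0 0;1 0 0 0 0'; python3 - <<'E'
from h import *
from meas import brass
c=cam('wrist');save(c,'w1.png')
for o in brass(c): print(*o)
for o in brass(c,.036): print(*o)
E
```

```text
time_s: 2.12
tcp_pos: [0.4954, -0.2982, 0.1476]
ee_rot: [[-0.081, -0.997, -0.007], [-0.997, 0.081, 0.003], [-0.002, 0.007, -1.0]]
wrist_force: [-0.5, -0.2, -0.1]
gripper_width: 1.006
gripper_force: 0.0
time_s: 2.38
tcp_pos: [0.4988, -0.2994, 0.1527]
ee_rot: [[-0.08, -0.997, 0.004], [-0.997, 0.08, -0.001], [0.001, -0.004, -1.0]]
wrist_force: [-0.7, -0.5, 0.8]
gripper_width: 0.999
gripper_force: 0.0
[523. 308.] 318 -211 63 28 -81.9
[119. 309.] 692 -241 63 28 74.1
[155. 216.] 647 -322 69 54 -51.9
[327. 206.] 498 -307 96 40 85.4
[470. 216.] 371 -301 109 41 -86.7
[608.  49.] 258 -426 72 39 45.5
[523. 308.] 335 -226 57 25 -81.9
[119. 309.] 672 -253 57 25 74.1
[155. 216.] 632 -326 62 49 -51.9
[327. 206.] 497 -312 86 36 85.4
[470. 216.] 383 -307 98 37 -86.7
[608.  49.] 282 -420 65 35 45.5
```

View pics/w1.png

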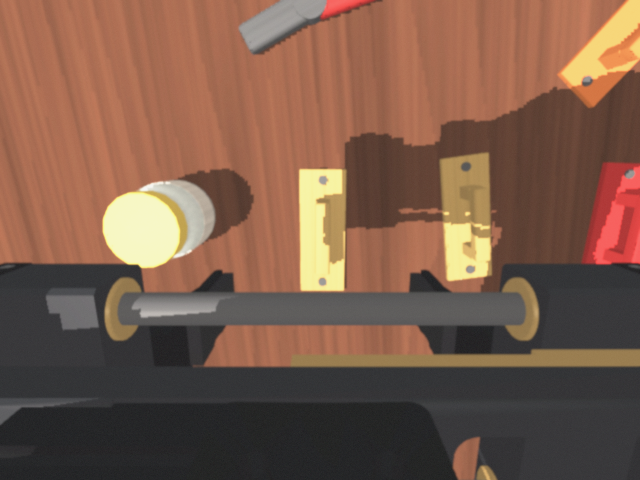

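Wrist picture: the pull sits at (323,230), centred between the jaws. The jar at (145,230) is clear of the fingers, so I descend.

```bash
python3 -m jog '1 -1 0 -45 0;1 0 0 -45 0;1 0 0 -30 0;1 0 0 -14 0;1 0 0 0 0'; python3 -m jog '0 0 0 0 0;0 0 0 0 0;0 0 0 0 0;0 0 0 0 0;0 0 0 0 0'
```

```text
time_s: 3.05
tcp_pos: [0.4969, -0.2989, 0.0167]
ee_rot: [[-0.08, -0.997, -0.0], [-0.997, 0.08, -0.0], [0.0, 0.0, -1.0]]
wrist_force: [1.1, -0.7, 1.0]
gripper_width: 0.999
gripper_force: 0.0
time_s: 3.68
tcp_pos: [0.4967, -0.2987, 0.0166]
ee_rot: [[-0.08, -0.997, 0.0], [-0.997, 0.08, -0.0], [0.0, -0.0, -1.0]]
wrist_force: [-0.7, 0.3, -0.3]
gripper_width: 0.515
gripper_force: 0.0
```

```bash
python3 -m jog '0 0 0 0 0;0 0 0 0 0;0 0 0 0 0;0 0 0 0 0;0 0 0 0 0'|tail -2; python3 -m jog '0 0 0 20 0;0 0 0 50 0;0 0 0 50 0;0 0 0 30 0;0 0 0 0 0'
```

```text
gripper_width: 0.133
gripper_force: 30.0
time_s: 4.92
tcp_pos: [0.4977, -0.299, 0.1688]
ee_rot: [[-0.08, -0.997, 0.005], [-0.997, 0.08, -0.001], [0.001, -0.005, -1.0]]
wrist_force: [0.6, 0.5, -2.7]
gripper_width: 0.133
gripper_force: 30.0
```

```bash
python3 -m jog '0 2 45 0 -10;0 2 45 0 -10;0 2 45 0 -10;0 2 45 0 -10;0 1 45 0 -10' >/dev/null; python3 -m jog '0 0 8 0 -10;0 0 0 0 -10;0 0 0 0 -10;0 0 0 0 -10;0 0 0 0 0' >/dev/null; python3 -m jog '0 0 0 0 0;0 0 0 0 0'
```

```text
time_s: 6.42
tcp_pos: [0.5054, -0.0658, 0.1661]
ee_rot: [[-0.997, 0.079, -0.001], [0.079, 0.997, -0.0], [0.001, -0.0, -1.0]]
wrist_force: [0.3, 0.3, -1.3]
gripper_width: 0.133
gripper_force: 30.0
```

```bash
python3 -m jog '0 1 0 -50 0;0 0 0 -50 0;0 0 0 -25 0;0 0 0 -15 0;0 0 0 0 0'; python3 -m jog '0.28 0 0 0 0;0.28 0 0 0 0;0.28 0 0 0 0' ; python3 -m jog '0.28 0 0 50 0;0.28 0 0 50 0;0.28 0 0 40 0;0.28 0 0 0 0'
```

```text
time_s: 7.05
tcp_pos: [0.5065, -0.0658, 0.026]
ee_rot: [[-0.997, 0.079, -0.002], [0.079, 0.997, -0.0], [0.001, -0.0, -1.0]]
wrist_force: [1.2, 0.4, -1.5]
gripper_width: 0.135
gripper_force: 30.0
time_s: 7.42
tcp_pos: [0.5075, -0.0656, 0.0276]
ee_rot: [[-0.997, 0.08, 0.002], [0.08, 0.997, 0.0], [-0.002, 0.001, -1.0]]
wrist_force: [-0.2, 0.8, -0.1]
gripper_width: 0.272
gripper_force: 0.0
time_s: 7.92
tcp_pos: [0.509, -0.0655, 0.1707]
ee_rot: [[-0.997, 0.079, 0.009], [0.079, 0.997, 0.001], [-0.009, 0.002, -1.0]]
wrist_force: [-0.4, 0.2, 0.1]
gripper_width: 0.279
gripper_force: 0.0
```

```bash
python3 -m jog '1 -20 -24 0 10;1 -20 -40 0 10;1 -20 -40 0 10;1 -20 -40 0 10;1 -20 -40 0 10' >/dev/null; python3 -m jog '1 -20 -40 0 10;1 -18 -10 0 10;1 0 0 0 10;1 0 0 0 10;1 0 0 0 8' >/dev/null; python3 -m jog '1 0 0 0 0;1 0 0 0 0'; python3 - <<'E'
from meas import *
c=cam('top')
for o in brass(c): print(*o)
E
```

```text
time_s: 9.43
tcp_pos: [0.3685, -0.2995, 0.1661]
ee_rot: [[0.058, -0.998, -0.001], [-0.998, -0.058, 0.0], [-0.0, 0.001, -1.0]]
wrist_force: [0.1, 0.2, -0.1]
gripper_width: 0.996
gripper_force: 0.0
[147. 305.] 365 311 55 54 29.5
[147. 250.] 495 319 112 42 86.1
[305. 246.] 506 -63 110 39 -5.3
[147. 199.] 622 328 56 54 24.2
[420. 195.] 638 -338 59 58 -89.6
[585. 190.] 649 -743 114 47 26.0
```

```bash
python3 -m jog '1 1 0 -50 0;1 0 0 -50 0;1 0 0 -30 0;1 0 0 -18 0;0.3 0 0 0 0'; python3 -m jog '0 0 0 0 0;0 0 0 0 0;0 0 0 0 0;0 0 0 0 0;0 0 0 0 0' >/dev/null; python3 -m jog '0 0 0 0 0;0 0 0 0 0;0 0 0 0 0;0 0 0 0 0;0 0 0 0 0'|tail -2;  python3 -m jog '0 0 0 20 0;0 0 0 50 0;0 0 0 50 0;0 0 0 30 0;0 0 0 0 0'
```

```text
time_s: 10.1
tcp_pos: [0.3688, -0.2993, 0.0173]
ee_rot: [[0.059, -0.998, -0.004], [-0.998, -0.059, 0.001], [-0.001, 0.003, -1.0]]
wrist_force: [0.2, -0.0, 0.2]
gripper_width: 0.951
gripper_force: 0.0
gripper_width: 0.135
gripper_force: 30.0
time_s: 11.98
tcp_pos: [0.3708, -0.3001, 0.1706]
ee_rot: [[0.06, -0.998, 0.005], [-0.998, -0.06, -0.002], [0.002, -0.005, -1.0]]
wrist_force: [0.1, 0.1, -2.6]
gripper_width: 0.133
gripper_force: 30.0
```

```bash
python3 -m jog '0 18 36 0 -10;0 18 36 0 -10;0 18 36 0 -10;0 18 36 0 -10;0 18 36 0 -10' >/dev/null; python3 -m jog '0 18 36 0 -10;0 18 36 0 -10;0 14 30 0 -10;0 0 0 0 -10;0 0 0 0 -8' >/dev/null; python3 -m jog '0 0 0 0 0;0 0 0 0 0'
```

```text
time_s: 13.48
tcp_pos: [0.5091, -0.0179, 0.1675]
ee_rot: [[-0.997, 0.078, -0.002], [0.078, 0.997, -0.0], [0.002, -0.0, -1.0]]
wrist_force: [1.0, -0.6, -1.9]
gripper_width: 0.134
gripper_force: 30.0
```

```bash
python3 -m jog '0 1 0 -50 0;0 0 0 -50 0;0 0 0 -27 0;0 0 0 -15 0;0 0 0 0 0'; python3 -m jog '0.28 0 0 0 0;0.28 0 0 0 0;0.28 0 0 0 0' ; python3 -m jog '0.28 0 0 50 0;0.28 0 0 50 0;0.28 0 0 40 0;0.28 0 0 0 0'
```

```text
time_s: 14.1
tcp_pos: [0.5108, -0.0178, 0.0262]
ee_rot: [[-0.997, 0.079, -0.001], [0.079, 0.997, -0.0], [0.001, -0.0, -1.0]]
wrist_force: [0.8, -0.1, -1.0]
gripper_width: 0.135
gripper_force: 30.0
time_s: 14.48
tcp_pos: [0.5112, -0.0176, 0.0273]
ee_rot: [[-0.997, 0.08, 0.002], [0.08, 0.997, 0.0], [-0.002, 0.001, -1.0]]
wrist_force: [0.6, 0.1, 0.3]
gripper_width: 0.271
gripper_force: 0.0
time_s: 14.98
tcp_pos: [0.5129, -0.0173, 0.1706]
ee_rot: [[-0.997, 0.079, 0.009], [0.079, 0.997, 0.002], [-0.009, 0.003, -1.0]]
wrist_force: [-0.9, 0.5, -0.2]
gripper_width: 0.277
gripper_force: 0.0
```

```bash
python3 -m jog '1 -2 40 0 10;1 -2 40 0 10;1 -2 40 0 10;1 -2 40 0 10;1 -2 40 0 10' >/dev/null; python3 -m jog '1 -2 40 0 10;1 -2 40 0 10;1 -2 40 0 10;1 -1 15 0 10;1 0 0 0 0.6' >/dev/null; python3 -m jog '1 0 0 0 0;1 0 0 0 0'; python3 - <<'E'
from meas import *
c=cam('top')
for o in brass(c): print(*o)
c=cam('wrist')
for o in brass(c): print(*o)
save(c,'w2.png')
E
```

```text
time_s: 16.48
tcp_pos: [0.4937, 0.3163, 0.1664]
ee_rot: [[-0.072, -0.997, -0.0], [-0.997, 0.072, -0.0], [0.0, 0.0, -1.0]]
wrist_force: [0.2, -0.8, 0.5]
gripper_width: 1.002
gripper_force: 0.0
[468. 361.] 246 -437 109 39 45.0
[147. 305.] 365 311 55 54 29.6
[147. 250.] 495 319 112 42 86.1
[307. 247.] 506 -64 110 40 -4.4
[287. 246.] 509 -16 110 39 -4.3
[147. 199.] 622 328 57 54 24.9
[524. 329.] 298 434 29 19 18.8
[119. 308.] 695 382 65 28 74.6
[524. 296.] 300 398 45 18 -49.4
[196. 242.] 615 322 51 39 -65.6
[331. 222.] 488 315 60 25 86.6
[462. 207.] 366 311 56 53 -60.6
```

View pics/w2.png

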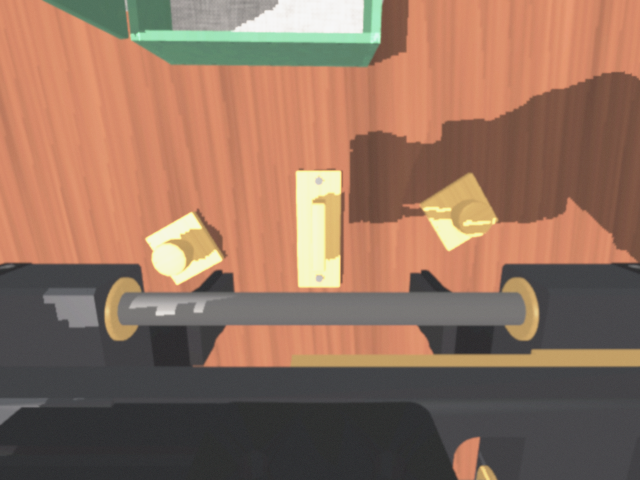

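Wrist picture: the third pull is centred at (318,230), with the two knobs at (185,248) and (460,210), clear of the fingers.

```bash
python3 -m jog '1 2 2 -50 0;1 0 0 -50 0;1 0 0 -30 0;1 0 0 -19 0;0.3 0 0 0 0'; python3 -m jog '0 0 0 0 0;0 0 0 0 0;0 0 0 0 0;0 0 0 0 0;0 0 0 0 0' >/dev/null; python3 -m jog '0 0 0 0 0;0 0 0 0 0;0 0 0 0 0;0 0 0 0 0;0 0 0 0 0'|tail -2;  python3 -m jog '0 0 0 20 0;0 0 0 50 0;0 0 0 50 0;0 0 0 30 0;0 0 0 0 0'
```

```text
time_s: 17.2
tcp_pos: [0.4951, 0.3181, 0.0161]
ee_rot: [[-0.07, -0.998, -0.003], [-0.998, 0.07, -0.003], [0.003, 0.002, -1.0]]
wrist_force: [0.7, -0.4, 0.4]
gripper_width: 0.947
gripper_force: 0.0
gripper_width: 0.135
gripper_force: 30.0
time_s: 19.08
tcp_pos: [0.4965, 0.3202, 0.1701]
ee_rot: [[-0.069, -0.998, 0.004], [-0.998, 0.069, 0.004], [-0.004, -0.003, -1.0]]
wrist_force: [0.7, -0.1, -2.6]
gripper_width: 0.139
gripper_force: 30.0
```

```bash
python3 -m jog '0 2 -40 0 -10;0 2 -40 0 -10;0 2 -40 0 -10;0 2 -40 0 -10;0 2 -40 0 -10' >/dev/null; python3 -m jog '0 2 -40 0 -10;0 2 -40 0 -10;0 2 -10 0 -10;0 2 0 0 -10;0 1 0 0 -0.7' >/dev/null; python3 -m jog '0 0 0 0 0;0 0 0 0 0'
```

```text
time_s: 20.58
tcp_pos: [0.5144, 0.0295, 0.1671]
ee_rot: [[-0.997, 0.08, -0.001], [0.08, 0.997, -0.0], [0.001, -0.0, -1.0]]
wrist_force: [-0.2, -0.6, -1.8]
gripper_width: 0.131
gripper_force: 30.0
```

```bash
python3 -m jog '0 1 1 -50 0;0 0 0 -50 0;0 0 0 -27 0;0 0 0 -15 0;0 0 0 0 0'; python3 -m jog '0.28 0 0 0 0;0.28 0 0 0 0;0.28 0 0 0 0' ; python3 -m jog '0.28 0 0 50 0;0.28 0 0 50 0;0.28 0 0 40 0;0.28 0 0 0 0'; python3 - <<'E'
from meas import *
c=cam('top')
for o in brass(c): print(*o)
save(c,'t2.png',(100,150,350,340),3.0)
E
```

```text
time_s: 21.2
tcp_pos: [0.5159, 0.0304, 0.0253]
ee_rot: [[-0.997, 0.081, -0.001], [0.081, 0.997, -0.0], [0.001, -0.0, -1.0]]
wrist_force: [0.1, 0.2, -1.5]
gripper_width: 0.132
gripper_force: 30.0
time_s: 21.58
tcp_pos: [0.5163, 0.0305, 0.0264]
ee_rot: [[-0.997, 0.081, 0.002], [0.081, 0.997, 0.001], [-0.002, 0.001, -1.0]]
wrist_force: [-0.1, -0.4, -0.4]
gripper_width: 0.273
gripper_force: 0.0
time_s: 22.08
tcp_pos: [0.5179, 0.0309, 0.1697]
ee_rot: [[-0.997, 0.081, 0.009], [0.081, 0.997, 0.003], [-0.009, 0.003, -1.0]]
wrist_force: [-0.2, -0.7, -0.4]
gripper_width: 0.281
gripper_force: 0.0
[286. 257.] 483 -14 58 40 -5.0
[267. 254.] 492 35 65 41 -5.3
[307. 247.] 506 -64 111 40 -5.0
[420. 195.] 638 -338 59 58 -89.6
[585. 190.] 649 -743 113 47 26.2
```

View pics/t2.png

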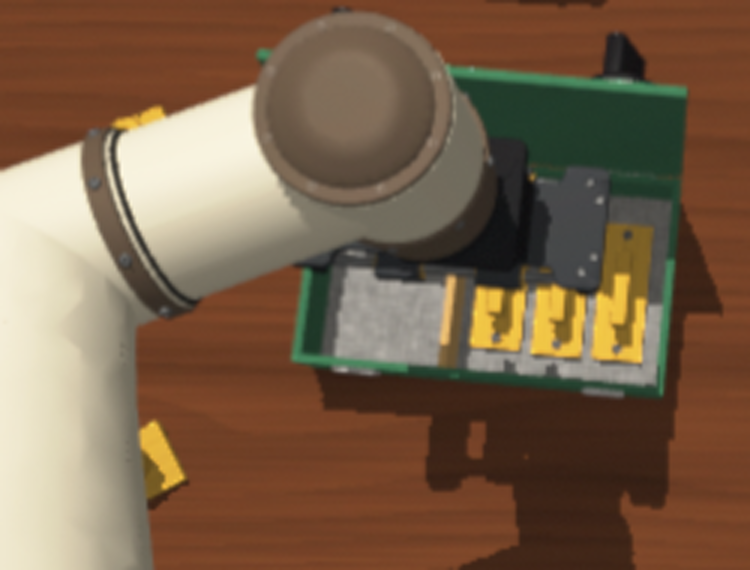

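The picture shows three pulls side by side in the wide bay, with the lid still open. Knobs next.

```bash
python3 - <<'E'
from h import *
c=cam('top')
for p in((141.2,194.2),(142.6,304.9)): print((onz(c,*p,.042)*1000).round())
E
python3 -m jog '1 10 40 0 0;1 11 50 0 0;1 11 50 0 0;1 11 50 0 0;1 11 50 0 0' >/dev/null; python3 -m jog '1 8 50 0 0;1 0 0 0 0;1 0 0 0 0;1 0 0 0 0' ;python3 - <<'E'
from meas import *
c=cam('wrist');save(c,'w3.png')
for o in brass(c): print(*o)
c=cam('scene')
for o in brass(c): print(*o)
E
```

```text
[623. 327.  42.]
[365. 306.  42.]
time_s: 23.3
tcp_pos: [0.5774, 0.3189, 0.165]
ee_rot: [[-0.997, 0.083, -0.001], [0.083, 0.997, -0.001], [0.001, -0.001, -1.0]]
wrist_force: [0.4, -0.1, 0.3]
gripper_width: 0.995
gripper_force: 0.0
[119. 327.] 659 109 26 23 44.3
[523. 310.] 673 506 65 28 7.6
[121. 292.] 623 119 37 17 -55.3
[329. 263.] 611 321 37 31 9.5
[413. 472.] 888 -283 69 32 44.8
[ 40. 454.] 459 -723 115 47 -0.2
[278. 360.] 592 -307 62 62 4.7
[484. 200.] 618 336 85 54 -66.9
[399. 155.] 361 320 89 52 -61.0
```

View pics/w3.png

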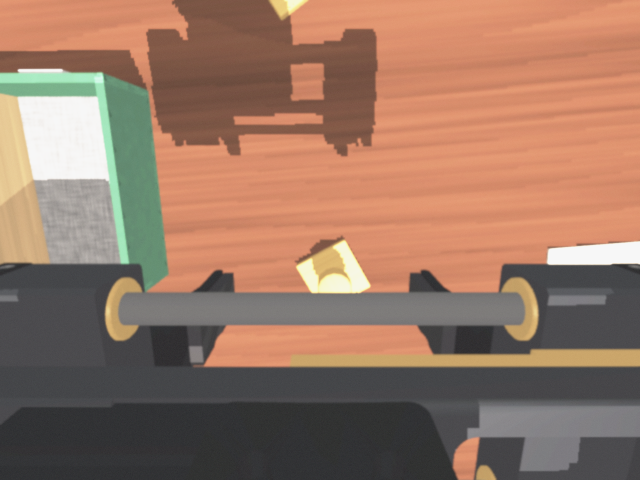

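Wrist picture: the knob head is at (335,285), roughly in line with the jaws, so I move +45 mm in x to reach it.

```bash
python3 -m jog '1 44 7 0 0;1 0 0 -50 0;1 0 0 -50 0;1 0 0 -30 0;1 0 0 -14 0' >/dev/null; python3 -m jog '0 0 0 0 0;0 0 0 0 0;0 0 0 0 0;0 0 0 0 0;0 0 0 0 0'; python3 -m jog '0 0 0 0 0;0 0 0 0 0;0 0 0 0 0;0 0 0 0 0;0 0 0 0 0'|tail -2
```

```text
time_s: 24.65
tcp_pos: [0.6218, 0.3274, 0.022]
ee_rot: [[-0.997, 0.081, 0.001], [0.081, 0.997, 0.0], [-0.0, 0.001, -1.0]]
wrist_force: [-0.2, -0.1, 0.7]
gripper_width: 0.516
gripper_force: 0.0
gripper_width: 0.334
gripper_force: 30.0
```

```bash
python3 -m jog '0 0 0 20 0;0 0 0 50 0;0 0 0 50 0;0 0 0 30 0;0 -12 -43 0 0' >/dev/null; python3 -m jog '0 -14 -50 0 0;0 -14 -50 0 0;0 -14 -50 0 0;0 -8 -20 0 0;0 0 0 0 0' >/dev/null; python3 -m jog '0 0 0 0 0;0 0 0 0 0'
```

```text
time_s: 26.78
tcp_pos: [0.5602, 0.1154, 0.1715]
ee_rot: [[-0.997, 0.08, 0.0], [0.08, 0.997, 0.0], [-0.0, 0.0, -1.0]]
wrist_force: [0.1, 0.9, -0.8]
gripper_width: 0.332
gripper_force: 30.0
```

```bash
python3 -m jog '0 0 -1 -50 0;0 0 0 -50 0;0 0 0 -27 0;0 0 0 -15 0;0 0 0 0 0'; python3 -m jog '0.5 0 0 0 0;0.5 0 0 0 0;0.5 0 0 0 0' ; python3 -m jog '0.5 0 0 50 0;0.5 0 0 50 0;0.5 0 0 40 0;0.5 0 0 0 0'
```

```text
time_s: 27.4
tcp_pos: [0.56, 0.1138, 0.0291]
ee_rot: [[-0.997, 0.081, -0.001], [0.081, 0.997, -0.001], [0.001, -0.001, -1.0]]
wrist_force: [-0.5, 0.1, -1.3]
gripper_width: 0.335
gripper_force: 30.0
time_s: 27.78
tcp_pos: [0.5603, 0.1135, 0.0306]
ee_rot: [[-0.997, 0.081, 0.002], [0.081, 0.997, 0.001], [-0.002, 0.001, -1.0]]
wrist_force: [0.1, 0.6, -1.6]
gripper_width: 0.488
gripper_force: 0.0
time_s: 28.28
tcp_pos: [0.5619, 0.1141, 0.1741]
ee_rot: [[-0.997, 0.081, 0.009], [0.081, 0.997, 0.004], [-0.008, 0.004, -1.0]]
wrist_force: [0.8, 0.5, 0.2]
gripper_width: 0.499
gripper_force: 0.0
```

```bash
python3 -m jog '1 -45 45 0 0;1 -45 45 0 0;1 -45 45 0 0;1 -35 35 0 0;1 0 0 0 0' >/dev/null; python3 -m jog '1 0 0 0 0;1 0 0 0 0'; python3 - <<'E'
from meas import *
c=cam('wrist');print(proj(c,(.365,.306,.042)))
for o in brass(c): print(*o)
c=cam('top')
for o in brass(c): print(*o)
c=cam('scene')
for o in brass(c): print(*o)
E
```

```text
time_s: 29.15
tcp_pos: [0.3927, 0.28, 0.1692]
ee_rot: [[-0.997, 0.083, -0.001], [0.083, 0.997, -0.001], [0.0, -0.001, -1.0]]
wrist_force: [-1.0, -0.2, -0.6]
gripper_width: 0.997
gripper_force: 0.0
[350.94602239 201.85182034]
[524. 327.] 511 474 27 23 -56.7
[522. 293.] 473 470 38 17 42.0
[120. 308.] 457 76 67 28 -17.5
[344. 181.] 351 304 28 21 -63.3
[468. 361.] 246 -437 109 39 45.0
[307. 247.] 506 -64 110 40 -4.4
[287. 246.] 509 -16 110 40 -4.5
[267. 243.] 514 33 110 41 -4.6
[233. 224.] 561 116 52 52 24.3
[413. 472.] 888 -283 69 32 44.8
[ 40. 454.] 459 -723 115 47 0.5
[277. 360.] 591 -307 65 60 0.9
[399. 154.] 359 321 88 54 -61.2
```

```bash
python3 -m jog '1 -28 26 0 0;1 0 0 -50 0;1 0 0 -50 0;1 0 0 -30 0;1 0 0 -18 0' >/dev/null; python3 -m jog '0 0 0 0 0;0 0 0 0 0;0 0 0 0 0;0 0 0 0 0;0 0 0 0 0'; python3 -m jog '0 0 0 0 0;0 0 0 0 0;0 0 0 0 0;0 0 0 0 0;0 0 0 0 0'|tail -2
```

```text
time_s: 30.55
tcp_pos: [0.3643, 0.3071, 0.022]
ee_rot: [[-0.997, 0.081, 0.0], [0.081, 0.997, 0.001], [-0.0, 0.001, -1.0]]
wrist_force: [0.2, 0.4, -0.7]
gripper_width: 0.515
gripper_force: 0.0
gripper_width: 0.333
gripper_force: 30.0
```

```bash
python3 -m jog '0 0 0 20 0;0 0 0 50 0;0 0 0 50 0;0 0 0 30 0;0 30 -47 0 0' >/dev/null; python3 -m jog '0 30 -47 0 0;0 30 -47 0 0;0 30 -46 0 0;0 0 0 0 0;0 0 0 0 0' >/dev/null; python3 -m jog '0 0 0 0 0;0 0 0 0 0'
```

```text
time_s: 32.67
tcp_pos: [0.4836, 0.1208, 0.1715]
ee_rot: [[-0.997, 0.08, -0.0], [0.08, 0.997, -0.0], [0.0, -0.0, -1.0]]
wrist_force: [0.5, 0.8, -2.0]
gripper_width: 0.336
gripper_force: 30.0
```

```bash
python3 -m jog '0 0 -1 -50 0;0 0 0 -50 0;0 0 0 -27 0;0 0 0 -15 0;0 0 0 0 0'; python3 -m jog '0.5 0 0 0 0;0.5 0 0 0 0;0.5 0 0 0 0' ; python3 -m jog '0.5 0 0 50 0;0.5 0 0 50 0;0.5 0 0 50 0;0.5 -20 50 30 0;0 -20 60 30 0'>/dev/null; python3 -m jog '0 -20 60 30 0;0 -20 60 30 0;0 0 0 0 0;0 0 0 0 0'; python3 - <<'E'
from meas import *
c=cam('top')
for o in brass(c): print(*o)
save(c,'t3.png',(170,140,340,290),4)
E
```

```text
time_s: 33.3
tcp_pos: [0.4836, 0.1193, 0.0288]
ee_rot: [[-0.997, 0.08, -0.002], [0.08, 0.997, -0.001], [0.002, -0.001, -1.0]]
wrist_force: [0.1, -0.0, -2.1]
gripper_width: 0.334
gripper_force: 30.0
time_s: 33.67
tcp_pos: [0.4846, 0.1192, 0.0304]
ee_rot: [[-0.997, 0.081, 0.002], [0.081, 0.997, 0.001], [-0.002, 0.001, -1.0]]
wrist_force: [-0.3, -0.3, 0.3]
gripper_width: 0.488
gripper_force: 0.0
time_s: 34.8
tcp_pos: [0.4101, 0.3292, 0.2896]
ee_rot: [[-0.997, 0.081, -0.001], [0.081, 0.997, -0.001], [0.001, -0.001, -1.0]]
wrist_force: [0.0, 0.1, -0.3]
gripper_width: 0.039
gripper_force: 0.0
[468. 362.] 246 -437 109 39 45.0
[229. 255.] 486 122 55 52 28.5
[307. 247.] 506 -64 110 40 -4.4
[287. 246.] 509 -16 110 40 -4.5
[267. 243.] 514 33 110 41 -4.6
[233. 224.] 561 116 52 52 24.3
```

View pics/t3.png

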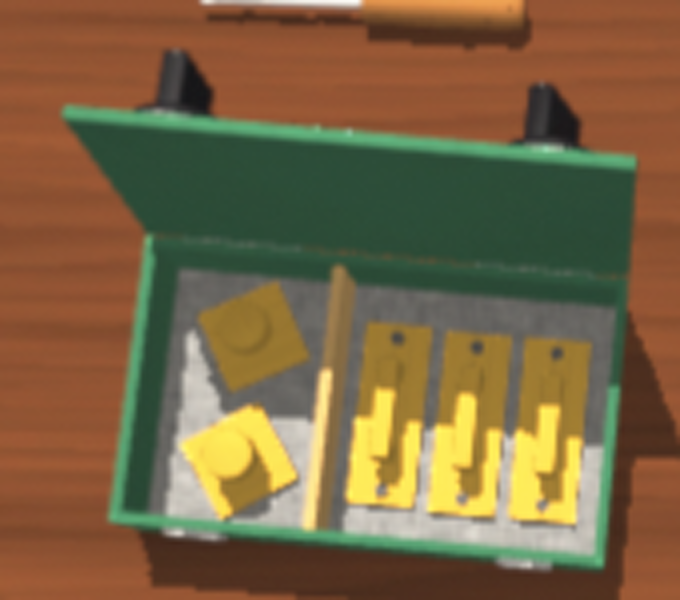

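All five fittings lie in their bays, with the lid's free edge at crop (65,110)–(635,158). Next I compute the lid angle and the push path.

```bash
python3 - <<'E'
from h import *
from scipy.optimize import brentq
c=cam('top');C=np.array([.515,.0341]);y=np.radians(-4.75);ex=np.array([np.cos(y),np.sin(y)]);ey=np.array([-ex[1],ex[0]])
Hh=np.r_[C+.083*ex,.0645]
P=lambda s,a,n,yy=0:Hh+np.r_[ex*(-s*np.cos(a)+n*np.sin(a))+ey*yy,s*np.sin(a)+n*np.cos(a)]
for yy,uv in((.14,(186.3,167.5)),(-.14,(328.7,179.5))):
    for a in(1.6,1.7,1.8,1.9): print(uv,a,proj(c,P(.166,a,0,yy)).round(1),proj(c,P(.166,a,.008,yy)).round(1))
# tcp path: tip lower -x corner at s,n=8mm ; tcp = corner+9.5mm ex, +8mm z
for s in(.150,):
  for a in(1.85,1.7,1.5,1.3,1.1,.9,.7,.5,.3,.15,0):
    p=P(s,a,.008);print(a,((p+np.r_[.0095*ex,.008])*1000).round())
E
```

```text
(186.3, 167.5) 1.6 [184.4 174.8] [185.  170.9]
(186.3, 167.5) 1.7 [185.7 166.8] [186.4 163. ]
(186.3, 167.5) 1.8 [187.3 159.2] [188.1 155.7]
(186.3, 167.5) 1.9 [189.1 152.2] [190.  148.9]
(328.7, 179.5) 1.6 [329.  187.9] [329.3 183.9]
(328.7, 179.5) 1.7 [329.7 179.7] [330.1 175.9]
(328.7, 179.5) 1.8 [330.4 172.1] [330.8 168.5]
(328.7, 179.5) 1.9 [331.1 164.9] [331.4 161.6]
1.85 [656.  22. 214.]
1.7 [634.  24. 220.]
1.5 [605.  27. 223.]
1.3 [575.  29. 219.]
1.1 [546.  31. 210.]
0.9 [521.  34. 195.]
0.7 [498.  36. 175.]
0.5 [480.  37. 151.]
0.3 [467.  38. 124.]
0.15 [461.  39. 103.]
0 [458.  39.  81.]
```

```bash
python3 -m jog '0 50 -10 0 0;0 55 -30 0 0;0 50 -50 0 0;0 50 -50 0 0;0 40 -50 0 0' >/dev/null; python3 -m jog '0 35 -50 0 0;0 0 -50 0 0;0 0 -19 0 0;0 0 0 0 0;0 0 0 0 0'
```

```text
time_s: 36.15
tcp_pos: [0.6777, 0.0341, 0.2899]
ee_rot: [[-0.997, 0.081, -0.0], [0.081, 0.997, 0.0], [0.0, 0.0, -1.0]]
wrist_force: [-0.6, 0.0, -0.0]
gripper_width: 0.002
gripper_force: 0.0
```

```bash
python3 -m jog '0 2 -10 0 0;0 0 0 -40 0;0 0 0 -38 0;0 0 0 0 0;0 0 0 0 0'; python3 -m jog '0 -15 0 0 0;0 -15 1 0 0;0 -15 1 2 0;0 -15 1 1 0;0 0 0 0 0'
```

```text
time_s: 36.78
tcp_pos: [0.681, 0.0238, 0.2138]
ee_rot: [[-0.997, 0.08, 0.003], [0.08, 0.997, -0.0], [-0.003, -0.0, -1.0]]
wrist_force: [0.7, 0.4, 0.3]
gripper_width: 0.008
gripper_force: 0.0
time_s: 37.4
tcp_pos: [0.6201, 0.0268, 0.2173]
ee_rot: [[-0.997, 0.081, 0.004], [0.081, 0.997, 0.001], [-0.004, 0.001, -1.0]]
wrist_force: [0.7, -0.1, 0.2]
gripper_width: 0.004
gripper_force: 0.1
```

```bash
python3 -m jog '0 -15 1 3 0;0 -15 1 0 0;0 -15 1 -2 0;0 -15 1 -4 0;0 0 0 0 0'; python3 - <<'E'
from h import *
c=cam('scene');save(c,'s2.png',(240,60,560,300),2)
E
```

```text
time_s: 38.02
tcp_pos: [0.5596, 0.0306, 0.2126]
ee_rot: [[-0.997, 0.081, 0.0], [0.081, 0.997, 0.0], [-0.0, 0.0, -1.0]]
wrist_force: [0.2, 0.7, 0.9]
gripper_width: 0.003
gripper_force: 0.1
```

View pics/s2.png

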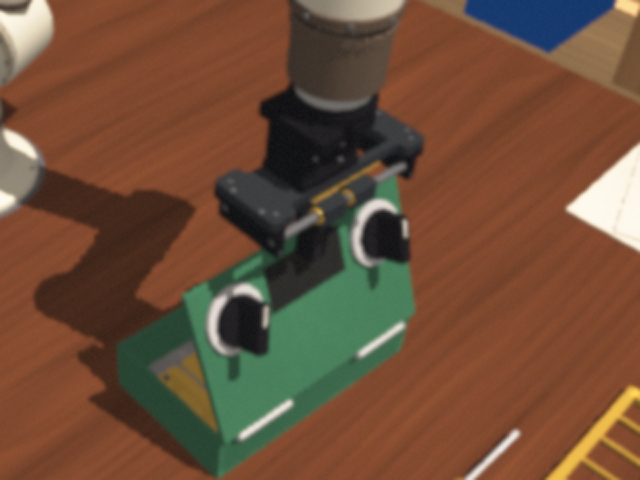

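The lid follows the fingers and is now at about 1.2 rad. I keep following the arc.

```bash
python3 -m jog '0 -14 0 -4 0;0 -12 1 -7 0;0 -12 1 -8 0;0 -12 1 -10 0;0 -11 1 -10 0'; python3 -m jog '0 -9 0 -12 0;0 -9 1 -12 0;0 -7 0 -13 0;0 -6 1 -14 0;0 -4 0 -10 0'; python3 -m jog '0 -2 0 -11 0;0 -2 0 -11 0;0 -1 0 -8 0;0 0 0 -4 0;0 0 0 0 0'
```

```text
time_s: 38.7
tcp_pos: [0.5002, 0.0348, 0.1739]
ee_rot: [[-0.997, 0.081, 0.003], [0.081, 0.997, 0.0], [-0.003, 0.001, -1.0]]
wrist_force: [2.9, 0.8, 1.0]
gripper_width: 0.003
gripper_force: 1.2
time_s: 39.33
tcp_pos: [0.4634, 0.0363, 0.111]
ee_rot: [[-0.997, 0.081, -0.001], [0.081, 0.997, -0.001], [0.001, -0.001, -1.0]]
wrist_force: [1.5, 0.0, 1.2]
gripper_width: 0.006
gripper_force: 0.8
time_s: 39.95
tcp_pos: [0.4588, 0.0364, 0.0807]
ee_rot: [[-0.997, 0.08, -0.0], [0.08, 0.997, -0.001], [0.0, -0.001, -1.0]]
wrist_force: [-8.8, 3.4, 26.7]
gripper_width: 0.007
gripper_force: 13.2
```

```bash
python3 -m jog '0 0 0 -1 0;0 0 0 0 0;0 0 0 40 0;0 0 20 50 0;0 -10 50 0 0'; python3 -m jog '0.5 -10 50 0 0;0.5 -10 50 0 0;0.5 -10 50 0 0;0.5 0 0 0 0;0.5 0 0 0 0'; python3 - <<'E'
from h import *
c=cam('top');save(c,'t4.png',(180,140,340,290),4.5)
C=np.array([.515,.0341]);y=np.radians(-4.75);ex=np.array([np.cos(y),np.sin(y)]);ey=np.array([-ex[1],ex[0]])
hsv=cv2.cvtColor(c['pixels'],cv2.COLOR_RGB2HSV)
for n,yy in(('L',.095),('R',-.095)):
    p=C+(.083-.120)*ex+yy*ey;print(n,p,proj(c,np.r_[p,.1165]).round(1))
for u,v in((0,0),):pass
s=cam('scene');save(s,'s3.png',(280,160,480,310),4)
E
```

```text
time_s: 40.58
tcp_pos: [0.4512, 0.1072, 0.1704]
ee_rot: [[-0.996, 0.084, 0.007], [0.084, 0.996, 0.004], [-0.007, 0.004, -1.0]]
wrist_force: [-0.5, 0.7, -0.4]
gripper_width: 0.005
gripper_force: 0.0
time_s: 41.2
tcp_pos: [0.4184, 0.2559, 0.1662]
ee_rot: [[-0.997, 0.081, -0.001], [0.081, 0.997, -0.002], [0.001, -0.002, -1.0]]
wrist_force: [0.1, -0.2, -0.5]
gripper_width: 0.461
gripper_force: 0.0
L [0.48599386 0.13183763] [214.  248.5]
R [ 0.4702603  -0.05750982] [302.  256.6]
```

View pics/t4.png

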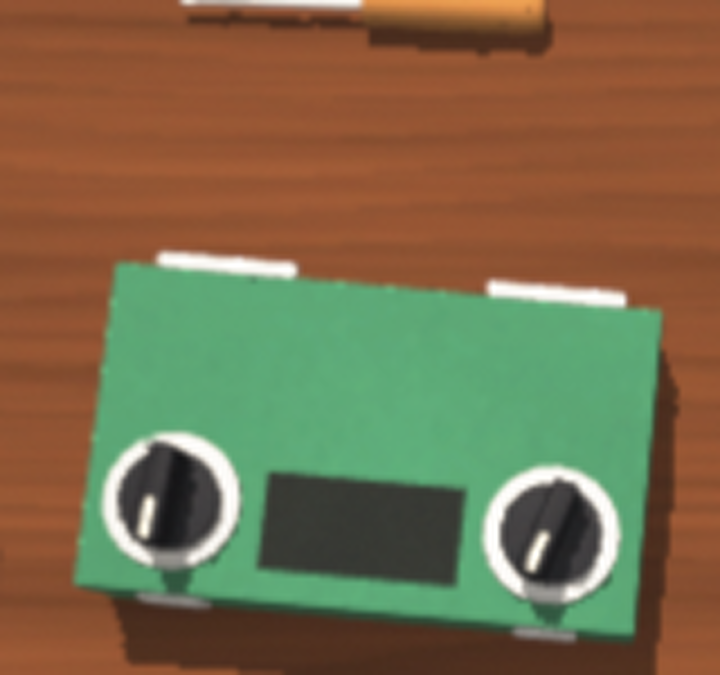

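View pics/s3.png

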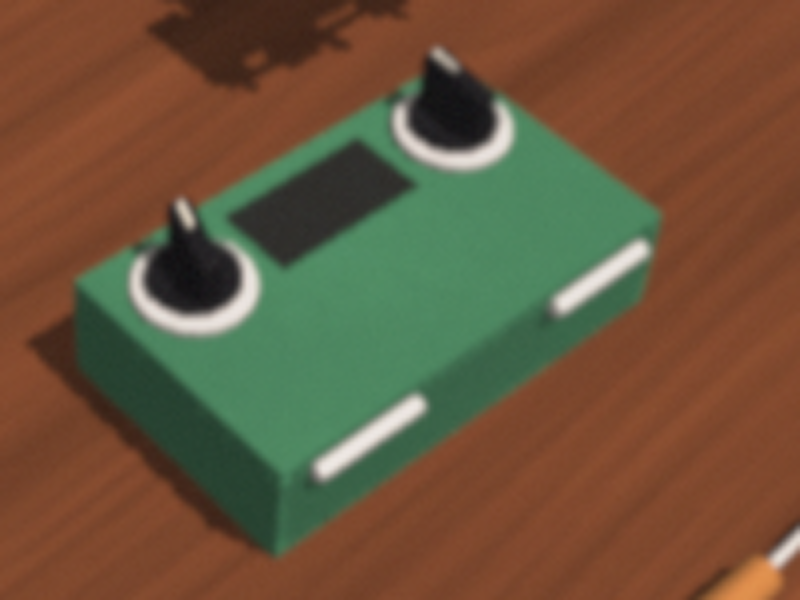

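Lid is shut. The left bolt at crop (170,500) is near 0.07 rad, and the right bolt at (552,535) is near 0.3 rad. Starting the tool half a turn on lets me turn each bolt in one sweep.

```bash
python3 -m jog '0.6 10 -15 0 10.6;0.6 10 -15 0 10.6;0.6 10 -15 0 10.6;0.6 10 -15 0 10.6;0.6 10 -15 0 10.6' >/dev/null;  python3 -m jog '0.6 10 -15 0 10.6;0.6 8 -15 0 10.6;0.6 0 -15 0 10.6;0.6 0 -4 0 10.6;0.6 0 0 0 10.6' >/dev/null; python3 -m jog '0.6 0 0 0 10.6;0.6 0 0 0 10.6;0.6 0 0 0 10.6;0.6 0 0 0 10.6;0.6 0 0 0 10.6' >/dev/null; python3 -m jog '0.6 0 0 0 10.6;0.6 0 0 0 6;0.6 0 0 0 0;0.6 0 0 0 0'; python3 -c "
from h import *
s=r.sense();e=s['ee_rot'];print(s['joints'],np.degrees(np.arctan2(e[1,1],e[0,1])))"
```

```text
time_s: 43.68
tcp_pos: [0.4868, 0.1318, 0.1669]
ee_rot: [[0.987, -0.16, -0.0], [-0.16, -0.987, -0.0], [-0.0, 0.0, -1.0]]
wrist_force: [0.3, 0.2, -0.2]
gripper_width: 0.599
gripper_force: 0.0
[ 3.36150717e+01  1.37534642e+01 -2.15766442e+01  4.47452885e-04
 -5.46793595e+01  4.71632295e+01] -99.22143974404307
```

```bash
python3 -m jog '0.6 -1 0 -40 0;0.6 0 0 -20 0;0.6 0 0 -7 0;0.6 0 0 0 0;0.4 0 0 0 0'; python3 -m jog '0 0 0 0 0;0 0 0 0 0;0 0 0 0 0;0 0 0 0 0;0 0 0 0 0'
```

```text
time_s: 44.3
tcp_pos: [0.4866, 0.1328, 0.1009]
ee_rot: [[0.987, -0.158, 0.002], [-0.158, -0.987, 0.001], [0.002, -0.001, -1.0]]
wrist_force: [0.1, 0.7, -0.0]
gripper_width: 0.548
gripper_force: 0.0
time_s: 44.92
tcp_pos: [0.4859, 0.1323, 0.1]
ee_rot: [[0.988, -0.158, -0.0], [-0.158, -0.988, -0.0], [-0.0, 0.0, -1.0]]
wrist_force: [-0.1, -1.1, 0.1]
gripper_width: 0.159
gripper_force: 30.0
```

```bash
for i in 1 2 3; do python3 -m jog '0 0 0 0 -10;0 0 0 0 -10;0 0 0 0 -10;0 0 0 0 -10;0 0 0 0 -10'|tail -3; done; python3 -m jog '0 0 0 0 -8;0 0 0 0 -6;0 0 0 0 0;0 0 0 0 0'; python3 -c "
from h import *
s=r.sense();e=s['ee_rot'];print(s['moment'],np.degrees(np.arctan2(e[1,1],e[0,1])))"
```

```text
wrist_force: [1.3, 1.7, -0.8]
gripper_width: 0.157
gripper_force: 30.0
wrist_force: [4.8, -0.2, -4.2]
gripper_width: 0.157
gripper_force: 30.0
wrist_force: [8.4, -4.2, -5.0]
gripper_width: 0.159
gripper_force: 30.0
time_s: 47.3
tcp_pos: [0.4887, 0.1324, 0.1001]
ee_rot: [[-0.993, -0.121, 0.005], [-0.121, 0.993, 0.0], [-0.005, -0.0, -1.0]]
wrist_force: [8.5, -5.0, -6.0]
gripper_width: 0.161
gripper_force: 30.0
[-1.54001264 -2.58976542 -0.09122378] 96.95672990201545
```

```bash
python3 -m jog '0 0 0 0 -3;0 0 0 0 -3;0 0 0 0 0;0 0 0 0 0'; python3 -c "
from h import *
s=r.sense();e=s['ee_rot'];print(s['moment'],np.degrees(np.arctan2(e[1,1],e[0,1])))";python3 -m jog '0 0 0 0 -3;0 0 0 0 0;0 0 0 0 0'>/dev/null; python3 -c "
from h import *
s=r.sense();e=s['ee_rot'];print(s['moment'],s['gripper_width'],np.degrees(np.arctan2(e[1,1],e[0,1])))"
```

```text
time_s: 47.8
tcp_pos: [0.4887, 0.1323, 0.1001]
ee_rot: [[-1.0, -0.02, 0.005], [-0.02, 1.0, -0.0], [-0.005, -0.0, -1.0]]
wrist_force: [9.0, -5.5, -5.8]
gripper_width: 0.16
gripper_force: 30.0
[-1.5941317  -2.60171956  0.6815231 ] 91.1470078703851
[-1.48869076 -2.24381412  0.61119484] 0.16787726620625693 88.1512636768652
```

```bash
python3 -m jog '0.6 0 0 0 0;0.6 0 0 0 0;0.6 0 0 0 0;0.6 0 0 0 0;0.6 0 0 0 0'; python3 -m jog '0.6 0 0 35 0;0.6 0 0 32 0;0.6 -4 -30 0 10.6;0.6 -4 -30 0 10.6;0.6 -4 -30 0 10.6' >/dev/null; python3 -m jog '0.6 -4 -30 0 10.6;0.6 -2 -30 0 10.6;0.6 0 -30 0 10.6;0.6 0 -10 0 10.6;0.6 0 0 0 10.6' >/dev/null; python3 -m jog '0.6 0 0 0 10.6;0.6 0 0 0 10.6;0.6 0 0 0 10.6;0.6 0 0 0 10.6;0.6 0 0 0 10.6' >/dev/null; python3 -m jog '0.6 0 0 0 10.6;0.6 0 0 0 10.6;0.6 0 0 0 0;0.6 0 0 0 0'; python3 -c "
from h import *
s=r.sense();e=s['ee_rot'];print(s['joints'],np.degrees(np.arctan2(e[1,1],e[0,1])))
c=cam('top');save(c,'t5.png',(180,190,340,290),5)"
```

```text
time_s: 48.8
tcp_pos: [0.4858, 0.1326, 0.0999]
ee_rot: [[-0.999, 0.036, 0.0], [0.036, 0.999, 0.0], [-0.0, 0.0, -1.0]]
wrist_force: [-0.8, -0.5, -0.1]
gripper_width: 0.577
gripper_force: 0.0
time_s: 51.18
tcp_pos: [0.4678, -0.0575, 0.1669]
ee_rot: [[0.919, -0.394, -0.0], [-0.394, -0.919, 0.0], [-0.0, -0.0, -1.0]]
wrist_force: [0.6, 0.7, -0.3]
gripper_width: 0.596
gripper_force: 0.0
[ 1.28067945e+01  1.06155744e+01 -2.58087508e+01 -2.18588035e-03
 -5.35761238e+01  5.39719365e+01] -113.22256687622736
```

View pics/t5.png

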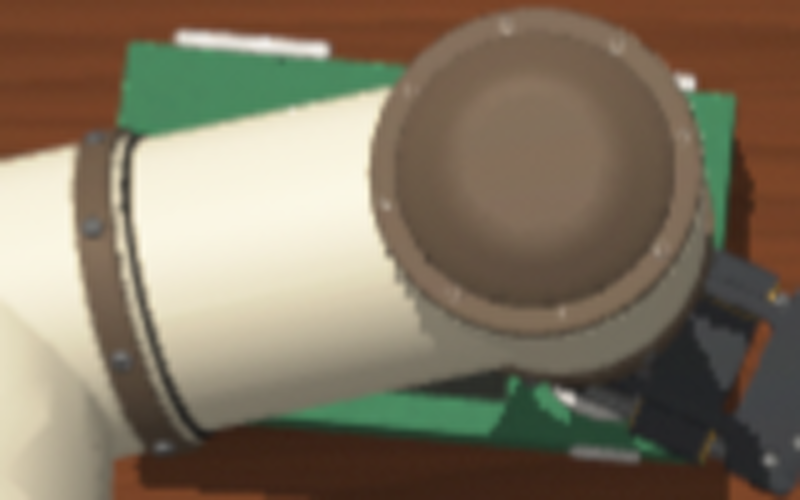

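The arm hides both bolts in this view, so I proceed from the earlier measurement.

```bash
python3 -m jog '0.6 2 0 -40 1;0.6 0 0 -20 0;0.6 0 0 -7 0;0.6 0 0 0 0;0.4 0 0 0 0'; python3 -m jog '0 0 0 0 0;0 0 0 0 0;0 0 0 0 0;0 0 0 0 0;0 0 0 0 0'
```

```text
time_s: 51.85
tcp_pos: [0.4707, -0.0574, 0.1008]
ee_rot: [[0.927, -0.376, 0.002], [-0.376, -0.927, 0.0], [0.002, -0.001, -1.0]]
wrist_force: [-0.4, 0.3, -0.1]
gripper_width: 0.551
gripper_force: 0.0
time_s: 52.48
tcp_pos: [0.4703, -0.0569, 0.1001]
ee_rot: [[0.927, -0.376, 0.001], [-0.376, -0.927, 0.001], [0.001, -0.001, -1.0]]
wrist_force: [0.1, 5.1, 1.2]
gripper_width: 0.157
gripper_force: 30.0
```

```bash
for i in 1 2; do python3 -m jog '0 0 0 0 -10;0 0 0 0 -10;0 0 0 0 -10;0 0 0 0 -10;0 0 0 0 -10'|tail -3; done; python3 -m jog '0 0 0 0 -10;0 0 0 0 -10;0 0 0 0 -10;0 0 0 0 -10;0 0 0 0 -9'|tail -3;  python3 -m jog '0 0 0 0 -3;0 0 0 0 0;0 0 0 0 0'; python3 -c "
from h import *
s=r.sense();e=s['ee_rot'];print(s['moment'],np.degrees(np.arctan2(e[1,1],e[0,1])))";python3 -m jog '0 0 0 0 -3;0 0 0 0 -3;0 0 0 0 0;0 0 0 0 0'|tail -2; python3 -c "
from h import *
s=r.sense();e=s['ee_rot'];print(s['moment'],s['gripper_width'],np.degrees(np.arctan2(e[1,1],e[0,1])))"
```

```text
wrist_force: [1.9, 8.4, -0.1]
gripper_width: 0.162
gripper_force: 30.0
wrist_force: [4.0, 6.3, -3.8]
gripper_width: 0.16
gripper_force: 30.0
wrist_force: [7.7, -0.3, -7.0]
gripper_width: 0.157
gripper_force: 30.0
time_s: 54.72
tcp_pos: [0.4733, -0.0571, 0.1002]
ee_rot: [[-0.995, -0.104, 0.007], [-0.104, 0.995, 0.001], [-0.007, -0.0, -1.0]]
wrist_force: [6.9, 0.1, -5.6]
gripper_width: 0.157
gripper_force: 30.0
[ 0.03914675 -1.96874237 -0.06425929] 95.9675301294303
gripper_width: 0.162
gripper_force: 30.0
[-0.01116666 -1.83127017  0.70077018] 0.16227466032747767 90.17573418528568
```

End stop reached (moment 0.70 N m). I release, back away and verify.

```bash
python3 -m jog '0 0 0 0 -2;0 0 0 0 0;0.6 0 0 0 0;0.6 0 0 0 0;0.6 0 0 0 0'>/dev/null; python3 -m jog '0.6 0 0 0 0;0.6 0 0 0 0;0.6 0 0 50 0;0.6 0 0 50 0;0.6 -10 -50 30 0' >/dev/null; python3 -m jog '0.6 -20 -55 10 0;0.6 -20 -55 0 0;0.6 -20 -55 0 0;0.6 -10 -40 0 0;0.6 0 0 0 0'; python3 -c "
from h import *
c=cam('top');save(c,'t6.png',(180,140,340,290),4.5)"
```

```text
time_s: 57.1
tcp_pos: [0.3888, -0.3146, 0.2396]
ee_rot: [[-0.999, 0.041, -0.001], [0.041, 0.999, 0.0], [0.001, 0.0, -1.0]]
wrist_force: [0.7, 0.3, 0.2]
gripper_width: 0.599
gripper_force: 0.0
```

View pics/t6.png

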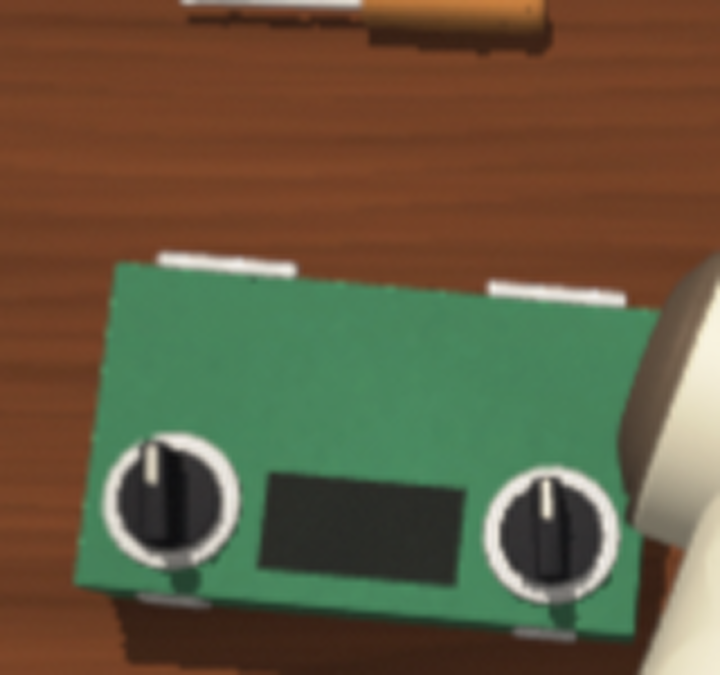

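Both markers, at crop (151,462) and (547,497), now point away from the robot with matching tilt. That agrees with 3.0 rad, and the lid is shut.

```bash
python3 -c "
from station import r
print(r.finish_job())"
```

```text
the job is handed in; nothing more can be done
None
```

I packed all three brass pulls in the wide bay and both brass knobs in the narrow bay, shut the lid, turned both bolts to their end stops, and handed the job in at about 57 s; no verdict was returned.

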